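Seat the salt pot in its serving board and close it

ROBOT

A 6-joint arm with a two-finger parallel gripper is mounted at the origin on a cart in front of the work surface, level with it; the furniture and walls round the work are solid. World frame = base frame: x ahead of the robot, y to its left, z up, the work surface at z = 0. Lengths are in m, angles in rad, forces in N, time in s.
With the tool pointing down it reaches from about 0.375 to 0.975 m from the base axis. Payload 3.8 kg.
Tool frame: the origin (TCP) lies on the centre line of the jaws, within the pads' length; the fingertips stand 25 mm ahead of it and the grasp point (between the pads) lies 6 mm ahead of it; z points along the fingers, y is the direction in which the jaws open and shut (so a half turn about z gives the same grasp; the last joint's range is limited). The gripper opens to 85 mm and grips with 20 to 120 N. Pads are 22 mm wide; open, the fingers measure 114 mm over their backs; the gripper's body (76 mm by 85 mm) begins 54 mm behind the grasp point. The pads swing forward as they close: fully open they stand 13 mm farther back than shut.
Start: joints at [1.164, 0.264, 1.604, -0, 1.274, -0.037], TCP at [0.244, 0.629, 0.256] pointing down, gripper open.
Joint ranges: [-2.63, 2.63], [-0.94, 2.18], [0.31, 2.57], [-1.31, 4.45], [0, 2.66], [-2.55, 2.55]. Speed limits (rad/s): [2.57, 2.57, 3.14, 3.14, 3.14, 3.14].

INTERFACE

Orientations are given as a rotation vector (axis times angle).
In Python, from workcell import bot gives the robot as it stands.
- The arm moves only by the tool servo_tool, never from a script. Its argument "moves" is a list of rows, each a list of 3 entries, a list of its own where there are three numbers: the closure in counts, from 0 (fully open) to 255 (shut), then the shift along the tool's x, y, z in m, then the turn about the tool's z in rad. A call has exactly 8 rows; each row shifts and turns the pose as measured when the row begins, along the tool's axes as they then stand; what a row does not reach is not made up. A row lasts 1/12 s, in which the tool goes at most 41.7 mm and 7.16 degrees, less where a joint would pass 70% of its speed; a pose out of reach is approached as far as the arm can. A call is refused whole if a number of a shift passes 0.0417 or a number of a turn 0.125, either way. A call with a gripper value outside its range is refused whole. The fingers move at their own pace and stop on an object; "newtons" is the grip in N (left out, the last holds). Time passes only in rows, so rows that do not move let the fingers close, or fill a call up. It gives the time, the measured TCP pose, the force and the opening at its end, in the units of the state.
- bot.read_state(): the state, without advancing time (a new reading comes with each control period).
- bot.read_camera(name): name is "scene" or "top" or "wrist"; returns a dict with "pixels" (480x640x3 uint8, red, green, blue), "depth" (480x640 float32, m along the optical axis (not along the pixel's ray), 0 where there is no reading), "intrinsics" (3x3 intrinsics, pixels), "R" (3x3) and "t" (3): a world point X has camera coordinates R X + t. Camera axes: x right, y down, z forward; pixel columns grow to the right and rows downward; lengths in m; the calibration is good to about 2 mm. A picture is of the moment at which its call begins.
- bot.finish_job(): hands the job in, once; it reports no verdict.
The state is a dict: "time": time; "q": joint angles; "joint_vel": joint speeds; "joint_torque": joint torques, N m; "tool_pos": TCP position; "tcp_rot": TCP orientation; "wrist_force": force on the tool from outside, world axes, zero at the start; "torque": the same for the moment, N m; "width": opening from 0.0 (shut) to 1.0 (fully open).
Only numpy, scipy, OpenCV 4.12 (cv2) and the standard library are available. Lean on these libraries where they do the work, as an engineer would, in place of code of your own. Each camera call takes 0.05 s, during which the arm holds its last target.

TASK

The blue salt pot belongs in the round hollow of the serving board: it is too full to pick up, so push it along the board, without lifting it or tipping it over, until its rounded base drops into the hollow and it stands level and centred there. Then gently set its white lid on it, so that the lid's rounded underside sits centred and level in the pot's mouth, and let go. Leave the small brown bottle on the board, the teal cup and the pink jar where they are.

Things in the scene. Friction and masses are not known exactly. Their poses are not given: they have to be found in the camera images.
- hollow (a point): Centre of the mouth of the round hollow in the middle of the serving board, level with the board's top, 30 mm above the worktop. Board: brown wood, 150 x 360 x 30 mm, fixed, long side along this point's y (roughly left-right). Hollow: pale lining, 82 mm wide at the mouth, with a flat floor 9.5 mm deep and a wall sloping in at 50 degrees; a seated pot's foot stands on this floor.
- pot_mid (a point): Blue glazed (slippery) open salt pot, 88 mm wide at most (27 mm above its foot), 58 mm tall, 0.4 kg; convex base with a flat foot 63 mm wide; slides upright when pushed low down, dips into the hollow. Mouth 72 mm inside, 82 mm outside, 31 mm deep. Point on its axis 30 mm above its foot, z up. It starts on the board's top, left or right of the hollow, about 105 mm from its centre.
- lid_knob (a point): White lid, 81 mm wide, 57 mm tall with its knob, 0.12 kg, standing on the worktop left or right of the board; convex underside with a 28 mm flat. Dark round knob 24 mm in diameter, 25 to 57 mm above the underside. Point on the axis 44 mm above the underside, z up; with the lid seated it is about 56 mm above pot_mid.
- small_bottle: Small brown bottle with a white cap, 32 mm in diameter, 63 mm tall, standing on the board on the other side of the hollow from the pot; to be left alone. Origin at the centre of its underside.
- cup: Teal glass cup, 67 mm wide, 66 mm tall, on the worktop on the other side of the board from the lid; to be left alone. Origin at the centre of its underside.
- jar: Pink jar with a white cap, 79 mm wide, 96 mm tall, on the worktop behind the board; to be left alone. Origin at the centre of its underside.

How it is judged:
On the way:
1. the pot is seated in the hollow, centred, down and level (horizontal distance between pot_mid and hollow below 0.006 m and z of pot_mid in the frame of hollow below 0.024 m and angle between pot_mid's own z axis and vertical below 0.09 rad), for 0.2 s.
At the end, for the whole second after the job is handed in: Pot seated in the hollow: within 6 mm of its centre, foot down in it (middle point under 24 mm above the board's top), tilt under 5 degrees. Lid seated: knob point 50 to 60 mm above the pot's middle point and within 8 mm of it sideways, tilt under 7 degrees. Both at rest (all of step 1 and z of lid_knob in the frame of pot_mid between 0.05 and 0.06 m and horizontal distance between lid_knob and pot_mid below 0.008 m and angle between lid_knob's own z axis and vertical below 0.12 rad and linear speed of each of pot, lid below 0.02 m/s); the robot touches nothing.
It fails at once if the pot is lifted off the board (z of pot_mid in the frame of hollow above 0.045 m).
It fails at once if the pot is tipped over (more than 40 degrees) (angle between pot_mid's own z axis and vertical above 0.7 rad).
It fails at once if the lid is pressed hard onto the pot (over 40 N) (contact force between lid and pot above 40 N).
It fails at once if the lid is dropped into the pot's mouth (arrives faster than 0.3 m/s) (horizontal distance between lid_knob and pot_mid below 0.03 m and z of lid_knob in the frame of pot_mid below 0.08 m and linear speed of lid above 0.3 m/s).
It fails at once if the small bottle, the teal cup or the pink jar is moved by more than 20 mm or tipped (distance of any of small_bottle, cup, jar from where it was at the start of the episode above 0.02 m or angle between any of small_bottle, cup, jar's own z axis and vertical above 0.3 rad).
It also fails if it takes over 58 s, if anything falls off the work surface, if the arm or the gripper's body presses on something with over 40 N, if the wrist force passes 120 N, or if a joint passes its speed limit or range.

## Working session

There is one attempt and no reset: what is moved stays moved. The work goes in short steps, Python scripts to look and compute and a tool call to move; the robot and the scene stay as the last step left them, time stands still between calls to the robot, and variables do not carry over. Pictures are saved under pics/ and viewed, and the job is handed in when it is done.

Besides the shell and the picture viewer there is one more tool, called by a JSON object that holds its "method" and its "body". servo_tool: Moves the arm, as the interface text tells. Its arguments: {"type":"object","properties":{"moves":{"type":"array","items":{"type":"array"}},"newtons":{"type":"number"}},"required":["moves"]}

```bash
mkdir -p pics; ls; python3 - <<'E'
from workcell import bot
import cv2,numpy as np
s=bot.read_state()
for k in s: print(k,np.round(s[k],3))
for n in ("scene","top"):
    c=bot.read_camera(n)
    cv2.imwrite(f"pics/{n}0.png",c["pixels"][:,:,::-1]); np.savez(f"{n}0.npz",**c)
    print(n,np.round(-c["R"].T@c["t"],3))
E
```

```text
pics
time 0.0
q [ 1.164  0.265  1.605 -0.     1.274 -0.037]
joint_vel [ 0.001 -0.     0.001  0.001  0.    -0.002]
joint_torque [-3.0000e-03 -5.1513e+01 -3.6730e+01 -0.0000e+00  1.3000e-02  0.0000e+00]
tool_pos [0.244 0.629 0.255]
tcp_rot [-5.780e-01 -3.088e+00  3.000e-03]
wrist_force [-0.154  0.429 -0.482]
torque [-0.009 -0.001 -0.023]
width 0.998
scene [ 0.062 -0.579  0.91 ]
top [ 0.493 -0.01   1.144]
```

View pics/scene0.png

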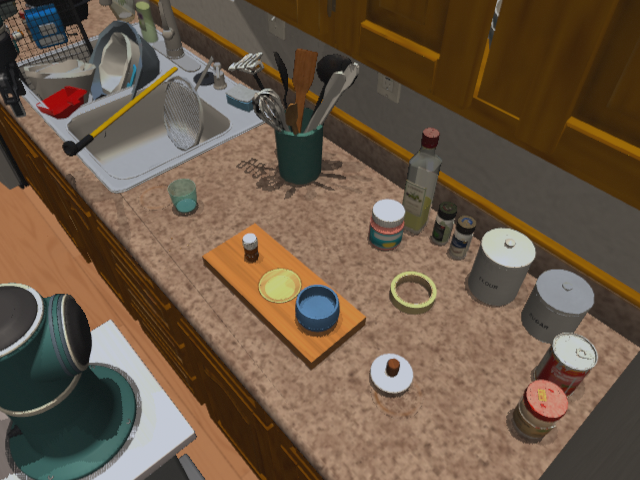

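View pics/top0.png

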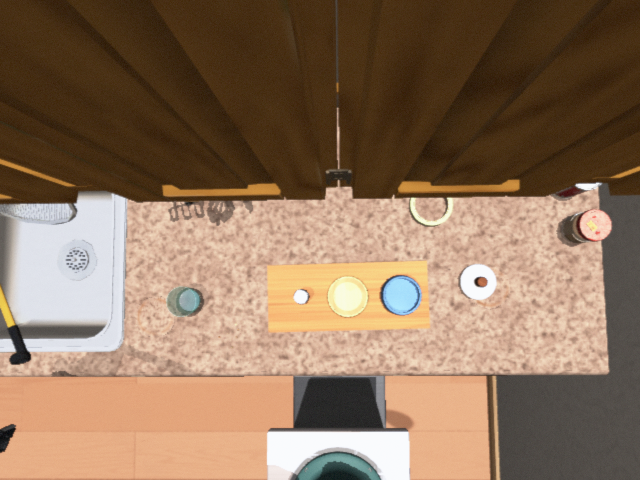

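Top view: hollow lining at about (348,297), blue pot to its right at (402,295), lid at (478,282) with knob (481,282), bottle at (301,297) and cup at (185,301). The jar shows only in the scene view, at (387,225). Now I'll measure these.

```bash
cat > h.py <<'E'
import numpy as np,cv2
def cloud(c):
    d=c["depth"].astype(float);K=c["intrinsics"];v,u=np.mgrid[:480,:640]
    P=np.stack([(u-K[0,2])/K[0,0]*d,(v-K[1,2])/K[1,1]*d,d],-1)
    return (P-c["t"])@c["R"]
def circ(p):
    A=np.c_[2*p[:,:2],np.ones(len(p))];b=(p[:,:2]**2).sum(1)
    s=np.linalg.lstsq(A,b,rcond=None)[0];return s[:2],np.sqrt(s[2]+s[:2]@s[:2])
def rim(W,m):  # outer contour circle centre in world from mask
    cs,_=cv2.findContours(m.astype(np.uint8),cv2.RETR_EXTERNAL,cv2.CHAIN_APPROX_NONE)
    return max(cs,key=cv2.contourArea)[:,0]
def ray(c,uv,z):
    K=c["intrinsics"];o=-c["R"].T@c["t"];r=np.c_[(uv[:,0]-K[0,2])/K[0,0],(uv[:,1]-K[1,2])/K[1,1],np.ones(len(uv))]@c["R"]
    return o+r*((z-o[2])/r[:,2])[:,None]
E
python3 - <<'E'
from h import *
for n in("top","scene"):
    c=dict(np.load(n+"0.npz"));W=cloud(c);hsv=cv2.cvtColor(c["pixels"],cv2.COLOR_RGB2HSV)
    H,S,V=[hsv[...,i].astype(int) for i in range(3)];ok=c["depth"]>0
    reg=(W[...,0]>.3)&(W[...,0]<.85)&(W[...,1]>-.5)&(W[...,1]<.5)&ok
    print(n,c["intrinsics"][0])
    blue=reg&(H>95)&(H<125)&(S>90)
    p=W[blue];print("blue",len(p),p.min(0).round(3),p.max(0).round(3))
    top=p[p[:,2]>.083];print(" rim",len(top),circ(top),np.median(top[:,2]))
    uv=rim(W,blue);q=ray(c,uv,.088);print(" ray rim",(q.max(0)+q.min(0))/2,q.max(0)-q.min(0), cv2.minEnclosingCircle(q[:,:2].astype(np.float32)))
    yel=reg&(H>22)&(H<35)&(S>60)&(V>150)&(W[...,2]<.045)&(W[...,2]>.01)
    lab,st,_=cv2.connectedComponentsWithStats(yel.astype(np.uint8))[1:];k=1+st[1:,4].argmax();yel=lab==k
    uv=rim(W,yel);q=ray(c,uv,.03);print("hollow",cv2.minEnclosingCircle(q[:,:2].astype(np.float32)),circ(q),q.min(0),q.max(0),W[yel][:,2].min())
    # lid
    l=reg&(abs(W[...,1]+.31)<.12)&(abs(W[...,0]-.52)<.1)&(W[...,2]>.01)
    p=W[l];print("lid",len(p),p.min(0).round(3),p.max(0).round(3))
    kn=p[p[:,2]>.04];print(" knob",len(kn),kn.mean(0),(kn.min(0)+kn.max(0))/2,kn.max(0)-kn.min(0)); 
    uv=rim(W,l);q=ray(c,uv,.02);print(" rim",cv2.minEnclosingCircle(q[:,:2].astype(np.float32)))
    for nm,(x,y) in dict(bottle=(.5,.08),cup=(.48,.34),jar=(.7,-.1)).items():
        m=ok&(abs(W[...,0]-x)<.09)&(abs(W[...,1]-y)<.07)&(W[...,2]>.045);p=W[m]
        if len(p):print(nm,len(p),p.min(0).round(3),p.max(0).round(3))
    m=reg&(H>8)&(H<20)&(S>150)&(abs(W[...,2]-.03)<.004)
    p=W[m];print("board",p.min(0).round(3),p.max(0).round(3),cv2.minAreaRect((p[:,:2]*1000).astype(np.float32)))
E
```

```text
top [492.55504031   0.         324.74017126]
blue 453 [ 0.42  -0.18   0.053] [ 0.498 -0.099  0.094]
 rim 236 (array([ 0.45797336, -0.13975678]), np.float64(0.03837089706978281)) 0.08826319424661036
 ray rim [ 0.45882736 -0.13906866  0.088     ] [0.07812747 0.0804337  0.        ] ((0.458825021982193, -0.13895155489444733), 0.04132074862718582)
hollow ((0.45414257049560547, -0.025993606075644493), 0.045483916997909546) (array([ 0.45414273, -0.02633048]), np.float64(0.043148530544599044)) [ 0.40988803 -0.07037659  0.03      ] [0.49914108 0.01731993 0.03      ] 0.01659546586718083
lid 8195 [ 0.42  -0.381  0.011] [ 0.62  -0.19   0.834]
 knob 6877 [ 0.59804067 -0.24700755  0.65834689] [ 0.54624413 -0.28555246  0.43708309] [0.14742824 0.19091341 0.79363823]
 rim ((0.7841899991035461, -0.5214906930923462), 0.20910772681236267)
bottle 184 [0.442 0.059 0.048] [0.472 0.091 0.098]
cup 244 [0.415 0.306 0.045] [0.48  0.373 0.071]Traceback (most recent call last):
  File "<stdin>", line 23, in <module>
    return umr_minimum(a, axis, None, out, keepdims, initial, where)
ValueError: zero-size array to reduction operation minimum which has no identity
```

```bash
python3 - <<'E'
from h import *
for n in("top","scene"):
    c=dict(np.load(n+"0.npz"));W=cloud(c);hsv=cv2.cvtColor(c["pixels"],cv2.COLOR_RGB2HSV)
    H,S,V=[hsv[...,i].astype(int) for i in range(3)];ok=c["depth"]>0
    reg=(W[...,0]>.3)&(W[...,0]<.85)&(W[...,1]>-.5)&(W[...,1]<.5)&ok&(W[...,2]<.13)
    print(n)
    blue=reg&(H>95)&(H<125)&(S>90)&(abs(W[...,1]+.14)<.07)&(abs(W[...,0]-.46)<.07)
    p=W[blue];print("blue",len(p),p.min(0).round(3),p.max(0).round(3))
    top=p[p[:,2]>.083];print(" rim",len(top),circ(top),np.median(top[:,2]))
    yel=reg&(H>22)&(H<35)&(S>60)&(V>150)&(W[...,2]<.045)&(W[...,2]>.01)
    lab,st,_=cv2.connectedComponentsWithStats(yel.astype(np.uint8))[1:];k=1+st[1:,4].argmax();yel=lab==k
    uv=rim(W,yel);q=ray(c,uv,.03);print("hollow",cv2.minEnclosingCircle(q[:,:2].astype(np.float32)),circ(q))
    hd=W[reg&(W[...,2]<.0265)&(np.hypot(W[...,0]-.454,W[...,1]+.026)<.05)];print(" deep",len(hd),(hd.min(0)+hd.max(0))/2,hd.max(0)-hd.min(0))
    l=reg&(abs(W[...,1]+.3)<.08)&(abs(W[...,0]-.49)<.08)&(W[...,2]>.012)
    p=W[l];print("lid",len(p),p.min(0).round(3),p.max(0).round(3))
    ld=p[p[:,2]<.035];print(" disc",circ(ld[:]),(ld.min(0)+ld.max(0))/2)
    kn=p[p[:,2]>.04];print(" knob",len(kn),(kn.min(0)+kn.max(0))/2,kn.max(0)-kn.min(0)); 
    uv=rim(W,l&(W[...,2]<.035));q=ray(c,uv,.02);print(" rim",cv2.minEnclosingCircle(q[:,:2].astype(np.float32)))
    m=reg&(H>5)&(H<20)&(S>150)&(abs(W[...,2]-.03)<.004)
    p=W[m]
    if len(p):print("board",p.min(0).round(3),p.max(0).round(3),cv2.minAreaRect((p[:,:2]*1000).astype(np.float32)))
    m=reg&(W[...,0]>.55)&(W[...,2]>.045)&(W[...,1]>-.4)&(W[...,1]<.2);p=W[m]
    if len(p):print("behind",p.min(0).round(3),p.max(0).round(3))
    m=reg&(abs(W[...,1]-.075)<.05)&(abs(W[...,0]-.457)<.06)&(W[...,2]>.045);p=W[m];print("bottle",p.min(0).round(3),p.max(0).round(3))
E
```

```text
top
blue 453 [ 0.42  -0.18   0.053] [ 0.498 -0.099  0.094]
 rim 236 (array([ 0.45797336, -0.13975678]), np.float64(0.03837089706978281)) 0.08826319424661036
hollow ((0.45414257049560547, -0.025993606075644493), 0.045483916997909546) (array([ 0.45414273, -0.02633048]), np.float64(0.043148530544599044))
 deep 918 [ 0.45554171 -0.02544177  0.01512841] [0.09627822 0.0904418  0.02270014]
lid 1015 [ 0.445 -0.359  0.016] [ 0.524 -0.279  0.062]
 disc (array([ 0.48423733, -0.31914943]), np.float64(0.02990343534008002)) [ 0.48436693 -0.31901547  0.02529489]
 knob 106 [ 0.48342332 -0.31919461  0.05100005] [0.02178661 0.02383227 0.02147215]
 rim ((0.48424839973449707, -0.31932583451271057), 0.040362399071455)
bottle [0.442 0.059 0.048] [0.472 0.091 0.098]
scene
blue 1591 [ 0.411 -0.186  0.049] [ 0.496 -0.101  0.091]
 rim 304 (array([ 0.45494463, -0.14265563]), np.float64(0.038391003878626394)) 0.08657795077182354
hollow ((0.45236068964004517, -0.02737095206975937), 0.04477647691965103) (array([ 0.45245767, -0.02762096]), np.float64(0.040421701382858694))
 deep 936 [ 0.4548728  -0.02368651  0.0105911 ] [0.0929019  0.09479707 0.03174117]
lid 1328 [ 0.443 -0.36   0.016] [ 0.522 -0.28   0.059]
 disc (array([ 0.48242735, -0.32019663]), np.float64(0.029980779162026728)) [ 0.48216048 -0.31989502  0.02546442]
 knob 159 [ 0.48151628 -0.32030466  0.05004988] [0.02437025 0.02397045 0.01864003]
 rim ((0.4821605086326599, -0.32019293308258057), 0.04050104692578316)
board [ 0.374 -0.328  0.026] [0.532 0.154 0.034] ((453.6667785644531, -86.97299194335938), (152.49319458007812, 483.06488037109375), 1.1616206169128418)
behind [ 0.694 -0.4    0.045] [0.85 0.2  0.13]
bottle [0.438 0.057 0.045] [0.468 0.089 0.098]
```

```bash
cat > plan.py <<'E'
import numpy as np
from scipy.spatial.transform import Rotation as R
from workcell import bot
def plan(target,n,yaw_turn=0,maxt=.12):
    s=bot.read_state();p=np.array(s["tool_pos"]);M=R.from_rotvec(s["tcp_rot"]);left=yaw_turn
    for i in range(n):
        d=(np.array(target)-p)/(n-i);t=np.clip(left,-maxt,maxt)
        print(np.round(M.inv().apply(d),4),round(t,3));p=p+d;M=M*R.from_rotvec([0,0,t]);left-=t
if __name__=="__main__":
    s=bot.read_state();M=R.from_rotvec(s["tcp_rot"]).as_matrix();print(M.round(3))
    plan([.4565,-.225,.22],24,np.arctan2(M[1,1],M[0,1]))
E
python3 plan.py
```

```text
[[-0.932  0.361 -0.001]
 [ 0.361  0.932 -0.002]
 [ 0.    -0.002 -1.   ]]
[-0.0211 -0.03    0.0015] 0.12
[-0.0246 -0.0272  0.0015] 0.12
[-0.0276 -0.0241  0.0015] 0.12
[-0.0303 -0.0206  0.0015] 0.12
[-0.0326 -0.0168  0.0015] 0.12
[-0.0344 -0.0128  0.0015] 0.12
[-0.0356 -0.0086  0.0015] 0.12
[-0.0364 -0.0043  0.0015] 0.12
[-0.0367  0.0001  0.0015] 0.12
[-0.0364  0.0045  0.0015] 0.12
[-0.0356  0.0088  0.0015] 0.001
[-0.0356  0.0089  0.0015] 0.0
[-0.0356  0.0089  0.0015] 0.0
[-0.0356  0.0089  0.0015] 0.0
[-0.0356  0.0089  0.0015] 0.0
[-0.0356  0.0089  0.0015] 0.0
[-0.0356  0.0089  0.0015] 0.0
[-0.0356  0.0089  0.0015] 0.0
[-0.0356  0.0089  0.0015] 0.0
[-0.0356  0.0089  0.0015] 0.0
[-0.0356  0.0089  0.0015] 0.0
[-0.0356  0.0089  0.0015] 0.0
[-0.0356  0.0089  0.0015] 0.0
[-0.0356  0.0089  0.0015] 0.0
```

{"method": "servo_tool", "body": {"moves": [[100,[-0.021,-0.03,0.0015],0.12],[100,[-0.025,-0.027,0.0015],0.12],[100,[-0.028,-0.024,0.0015],0.12],[100,[-0.03,-0.021,0.0015],0.12],[100,[-0.033,-0.017,0.0015],0.12],[100,[-0.034,-0.013,0.0015],0.12],[100,[-0.036,-0.009,0.0015],0.12],[100,[-0.036,-0.004,0.0015],0.12]], "newtons": 30}}

```text
time: 0.77
tool_pos: [0.3085, 0.3363, 0.2359]
tcp_rot: [-1.977, -2.441, 0.013]
wrist_force: [1.5, 0.4, 0.8]
width: 0.612
```

```bash
python3 plan.py|awk 'NR<4||NR%4==0'; python3 -c "
from workcell import bot
s=bot.read_state();print(s['time'],s['tool_pos'],s['q'],s['width'])"
```

```text
[[-0.208  0.978 -0.006]
 [ 0.978  0.208 -0.006]
 [-0.005 -0.007 -1.   ]]
[-0.0242  0.0012  0.0008] 0.12
[-0.0234  0.0062  0.0008] 0.0
[-0.0234  0.0062  0.0008] 0.0
[-0.0234  0.0062  0.0008] 0.0
[-0.0234  0.0062  0.0008] 0.0
[-0.0234  0.0062  0.0008] 0.0
0.7667 [0.30854172 0.33629771 0.23594894] [ 7.74280953e-01 -1.39469820e-01  2.06917673e+00 -6.78843655e-04
  1.22034195e+00  5.65029264e-01] 0.6118682235947673
```

{"method": "servo_tool", "body": {"moves": [[100,[-0.035,0.003,0.0],0.1],[100,[-0.035,0.006,0.0],0.11],[100,[-0.035,0.009,0.0],0],[100,[-0.035,0.009,0.0],0],[100,[-0.035,0.009,0.0],0],[100,[-0.035,0.009,0.0],0],[100,[-0.035,0.009,0.0],0],[100,[-0.035,0.009,0.0],0]]}}

```text
time: 1.43
tool_pos: [0.3759, 0.043, 0.2344]
tcp_rot: [2.235, 2.206, -0.017]
wrist_force: [1.2, 0.3, -0.5]
width: 0.61
```

{"method": "servo_tool", "body": {"moves": [[100,[-0.035,0.01,0.0],0],[100,[-0.035,0.01,0.0],0],[100,[-0.035,0.01,0.0],0],[100,[-0.035,0.01,0.0],0],[100,[-0.035,0.01,0.0],0],[100,[-0.035,0.01,0.0],0],[100,[-0.035,0.01,0.0],0],[100,[-0.03,0.009,0.0],0]]}}

```text
time: 2.1
tool_pos: [0.4483, -0.2488, 0.2343]
tcp_rot: [2.24, 2.202, -0.015]
wrist_force: [0.9, 1.1, 0.6]
width: 0.606
```

```bash
python3 plan.py|head -5; python3 -c "
from workcell import bot
s=bot.read_state();print(s['time'],s['tool_pos'],s['q'],s['width'])"
```

```text
[[ 0.017  1.    -0.007]
 [ 1.    -0.017 -0.007]
 [-0.007 -0.007 -1.   ]]
[0.001  0.0003 0.0006] -0.017
[0.001  0.0003 0.0006] 0.0
2.1 [ 0.44829011 -0.24881343  0.23433423] [-0.54916504 -0.0279781   1.96977813 -0.01040588  1.20166778 -0.52841999] 0.6057112592612165
```

{"method": "servo_tool", "body": {"moves": [[100,[0.01,0.005,0.018],-0.045],[100,[0.01,0.003,0.02],0],[100,[0.007,0.003,0.02],0],[100,[0,0,0.022],0],[100,[0,0,0.022],0],[100,[0,0,0.022],0],[100,[0,0,0.02],0],[100,[0,0,0.0],0]]}}

```text
time: 2.77
tool_pos: [0.4599, -0.2327, 0.0841]
tcp_rot: [2.198, 2.238, -0.018]
wrist_force: [-1.2, 0.2, -0.0]
width: 0.609
```

```bash
python3 plan.py|head -3; python3 - <<'E'
from h import *
from workcell import bot
for n in("scene","top","wrist"):
    c=bot.read_camera(n);cv2.imwrite(f"pics/{n}1.png",c["pixels"][:,:,::-1]);np.savez(f"{n}1.npz",**c)
s=bot.read_state();print(s['time'],s['tool_pos'])
E
```

```text
[[-0.018  1.    -0.004]
 [ 1.     0.018 -0.011]
 [-0.011 -0.005 -1.   ]]
2.9167 [ 0.46341707 -0.23457115  0.08905914]
```

View pics/scene1.png

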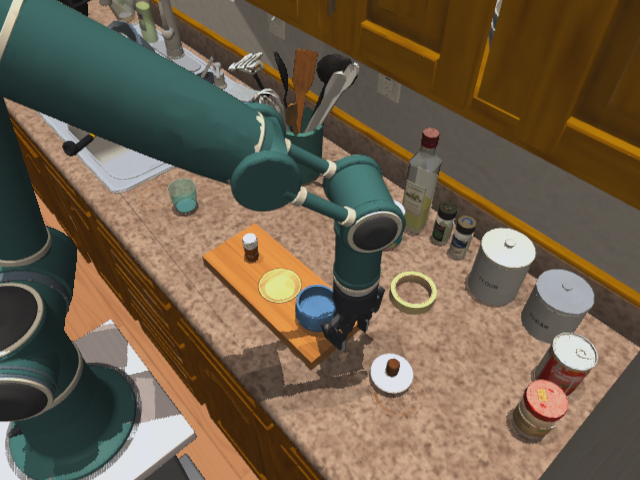

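View pics/wrist1.png

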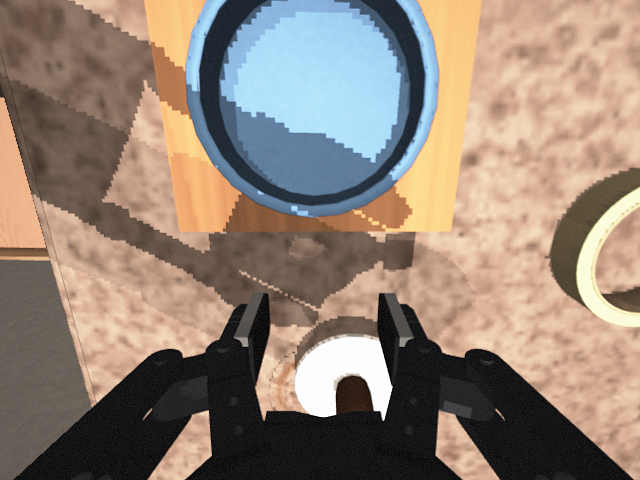

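Scene view: gripper is just right of the pot, over the board's end. Wrist view: pot rim spans columns 187–438 (centre about 312), and the finger midline is about 322. I'll measure the pot and tip height from the wrist depth.

```bash
python3 - <<'E'
from h import *
c=dict(np.load("wrist1.npz"));W=cloud(c);hsv=cv2.cvtColor(c["pixels"],cv2.COLOR_RGB2HSV)
H,S,V=[hsv[...,i].astype(int) for i in range(3)]
b=(H>95)&(H<125)&(S>60)&(c["depth"]>0);p=W[b];t=p[(p[:,2]>.082)&(p[:,2]<.095)];print(len(t),circ(t),np.median(t[:,2]),t.min(0),t.max(0))
print("camera",-c["R"].T@c["t"])
f=(c["pixels"].max(2)<70)&(c["depth"]>0)&(c["depth"]<.3);f[:280]=0;f[:,:230]=0;f[:,410:]=0
p=W[f];print("tips",p.min(0),p.max(0)); 
for a,bb in((230,275),(375,410)):
    q=W[285:350,a:bb][f[285:350,a:bb]];print(q.min(0),q.max(0))
k=W[...,2];m=(k>.04)&(k<.07)&(W[...,1]<-.28)&(c["depth"]>0);print("knob",W[m].min(0),W[m].max(0)) if m.any() else 0
c=dict(np.load("scene1.npz"));W=cloud(c);m=(W[...,2]<.12)&(W[...,2]>.04)&(abs(W[...,1]+.235)<.03)&(abs(W[...,0]-.46)<.08)&(c["pixels"].max(2)<90);p=W[m];print("scene tips",p.min(0),p.max(0))
E
```

```text
9099 (array([ 0.45656046, -0.14556497]), np.float64(0.03791188772937442)) 0.08827671521720114 [ 0.4153546  -0.24319916  0.08201151] [ 0.50096312 -0.11405379  0.09497861]
camera [ 0.46044745 -0.14988359  0.20460568]
tips [ 0.40333179 -0.31997433 -0.00043208] [ 0.50204626 -0.21175731  0.16188534]
[ 0.40333179 -0.27247446  0.00133732] [ 0.43653387 -0.22026009  0.11317013]
[ 4.87427541e-01 -2.91990043e-01 -4.32079711e-04] [ 0.50204626 -0.22077846  0.11286424]
knob [ 0.47134039 -0.32065788  0.04003855] [ 0.49464002 -0.30777475  0.05614206]
scene tips [ 0.39999519 -0.24721363  0.06215694] [ 0.51789742 -0.22101355  0.11993396]
```

{"method": "servo_tool", "body": {"moves": [[100,[0,-0.004,0.014],0],[100,[0,0,0.012],0],[100,[0,0,0.0],0],[100,[0.008,0,0.0],0],[100,[0.008,0,0],0],[100,[0.008,0,0],0],[100,[0.004,0,0.0],0],[100,[0.0,0,0.0],0]]}}

```text
time: 3.58
tool_pos: [0.4667, -0.208, 0.0719]
tcp_rot: [2.181, 2.219, -0.005]
wrist_force: [1.4, -0.6, 0.7]
width: 0.607
```

```bash
python3 plan.py|head -3; python3 - <<'E'
from h import *
from workcell import bot
for n in("scene",):
    c=bot.read_camera(n);cv2.imwrite(f"pics/{n}2.png",c["pixels"][200:420,180:480,::-1]);np.savez(f"{n}2.npz",**c)
s=bot.read_state();print(s['time'],s['tool_pos'],s['wrist_force'])
E
```

```text
[[-0.017  1.     0.019]
 [ 1.     0.018 -0.024]
 [-0.024  0.019 -1.   ]]
3.6333 [ 0.46682329 -0.20829709  0.07197932] [0.1811962  0.52143195 0.26400064]
```

View pics/scene2.png

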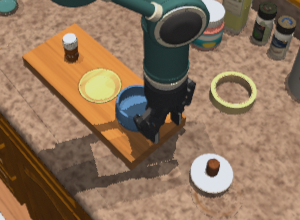

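{"method": "servo_tool", "body": {"moves": [[100,[0,-0.004,0.005],0],[100,[0,-0.004,0.005],0],[100,[0,-0.003,0.003],0],[100,[0,0,0.0],0],[100,[0,0,0],0],[100,[0,0,0],0],[100,[0,0,0.0],0],[100,[0.0,0,0.0],0]]}}

```text
time: 4.3
tool_pos: [0.4544, -0.2091, 0.057]
tcp_rot: [2.181, 2.219, -0.006]
wrist_force: [-1.3, -0.1, 0.4]
width: 0.609
```

```bash
python3 plan.py|head -3
```

```text
[[-0.017  1.     0.019]
 [ 1.     0.018 -0.024]
 [-0.024  0.018 -1.   ]]
```

{"method": "servo_tool", "body": {"moves": [[100,[0.003,0.002,-0.003],0],[100,[0.003,0.002,-0.002],0],[100,[0.004,0,0],0],[100,[0.004,0,0.0],0],[100,[0.004,0,0],0],[100,[0.004,0,0],0],[100,[0.004,0,0.0],0],[100,[0.0,0,0.0],0]]}}

```text
time: 4.97
tool_pos: [0.4593, -0.1809, 0.063]
tcp_rot: [2.178, 2.218, -0.006]
wrist_force: [-0.3, -0.6, 0.8]
width: 0.613
```

```bash
cat > look.py <<'E'
import sys
from h import *
from workcell import bot
i=sys.argv[1]
for n in sys.argv[2:]:
    c=bot.read_camera(n);cv2.imwrite(f"pics/{n}{i}.png",c["pixels"][:,:,::-1]);np.savez(f"{n}{i}.npz",**c)
    W=cloud(c);hsv=cv2.cvtColor(c["pixels"],cv2.COLOR_RGB2HSV);H,S=hsv[...,0],hsv[...,1]
    b=(H>95)&(H<125)&(S>60)&(c["depth"]>0)&(W[...,2]<.1)&(W[...,2]>.03)&(abs(W[...,0]-.456)<.06)&(abs(W[...,1]+.08)<.13)
    p=W[b]
    if len(p)>100:
        z=np.percentile(p[:,2],95);t=p[p[:,2]>z-.005];print(n,"pot",len(t),circ(t),"z",np.median(t[:,2]))
        A=np.c_[t[:,:2],np.ones(len(t))];print("  slope",np.linalg.lstsq(A,t[:,2],rcond=None)[0][:2].round(3))
s=bot.read_state();print(s['time'],s['tool_pos'],s['wrist_force'])
E
python3 plan.py|head -3;python3 look.py 3 wrist scene
```

```text
[[-0.018  1.     0.021]
 [ 1.     0.018 -0.026]
 [-0.026  0.02  -0.999]]
wrist pot 14484 (array([ 0.45810136, -0.13574452]), np.float64(0.03851294986696789)) z 0.08825880651609236
  slope [-0.002  0.004]
scene pot 99 (array([ 0.45839608, -0.14297634]), np.float64(0.04403861084976752)) z 0.0862006225247617
  slope [-0.013 -0.015]
5.0667 [ 0.45939041 -0.18123845  0.06302352] [-0.01178814 -0.58600958 -0.42546914]
```

View pics/wrist3.png

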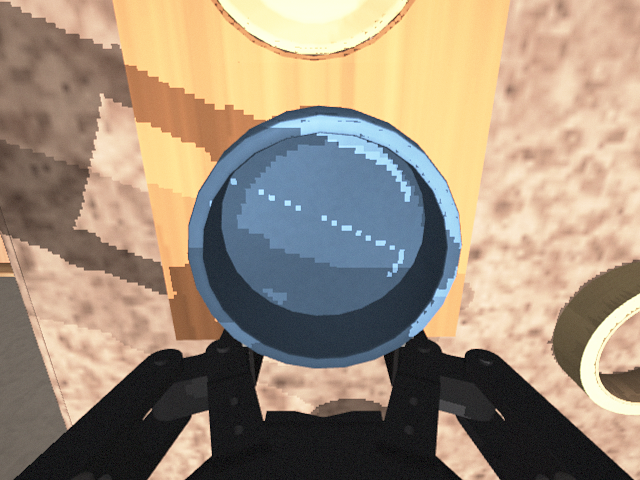

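Wrist view: the pot (centre about (324,237)) rests between the two fingers, and the hollow's near edge is at about (312,57), almost straight ahead. Pushing on.

{"method": "servo_tool", "body": {"moves": [[100,[0.006,0,-0.0002],0],[100,[0.007,-0.0003,-0.0002],0],[100,[0.007,-0.0003,-0.0002],0],[100,[0.007,-0.0003,-0.0002],0],[100,[0.007,-0.0003,-0.0002],0],[100,[0.007,-0.0003,-0.0002],0],[100,[0.005,-0.0003,-0.0002],0],[100,[0.003,0,0.0],0]]}}

```text
time: 5.73
tool_pos: [0.4566, -0.1283, 0.0632]
tcp_rot: [2.178, 2.216, -0.006]
wrist_force: [-0.1, -1.1, 0.8]
width: 0.608
```

```bash
python3 plan.py|head -3;python3 look.py 4 wrist scene
```

```text
[[-0.017  1.     0.021]
 [ 0.999  0.017 -0.027]
 [-0.027  0.021 -0.999]]
wrist pot 14835 (array([ 0.45517698, -0.08489435]), np.float64(0.03939389852255632)) z 0.08828267738909402
  slope [-0.002 -0.006]
scene pot 81 (array([ 0.45524682, -0.08656328]), np.float64(0.04151228933444749)) z 0.08638815971207393
  slope [-0.045  0.018]
5.8333 [ 0.45648459 -0.12829763  0.06306878] [-0.24912436 -0.11118351 -0.13856409]
```

View pics/wrist4.png

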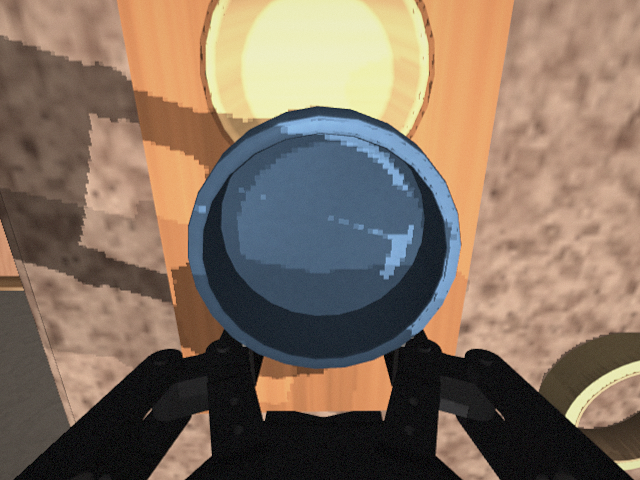

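Wrist view: pot still square at (324,237) and hollow centred at about (318,55), dead ahead.

{"method": "servo_tool", "body": {"moves": [[100,[0.005,0,-0.0002],0],[100,[0.005,-0.0003,-0.0002],0],[100,[0.005,-0.0003,-0.0002],0],[100,[0.005,-0.0003,-0.0002],0],[100,[0.005,0,-0.0002],0],[100,[0.005,0,-0.0002],0],[100,[0.004,0,-0.0002],0],[100,[0.002,0,0.0],0]]}}

```text
time: 6.5
tool_pos: [0.4548, -0.0894, 0.0636]
tcp_rot: [2.18, 2.215, -0.007]
wrist_force: [-0.1, -0.1, -0.0]
width: 0.61
```

```bash
python3 look.py 5 wrist scene
```

```text
wrist pot 5899 (array([ 0.45360975, -0.04650645]), np.float64(0.032749091772065704)) z 0.09118335140839326
  slope [ 0.014 -0.195]
scene pot 64 (array([ 0.44552125, -0.04742587]), np.float64(0.04053949498516075)) z 0.07710176457858009
  slope [-0.156 -0.07 ]
6.6 [ 0.45481208 -0.08949304  0.06362771] [-0.35890097 -0.41231343 -0.35653353]
```

View pics/wrist5.png

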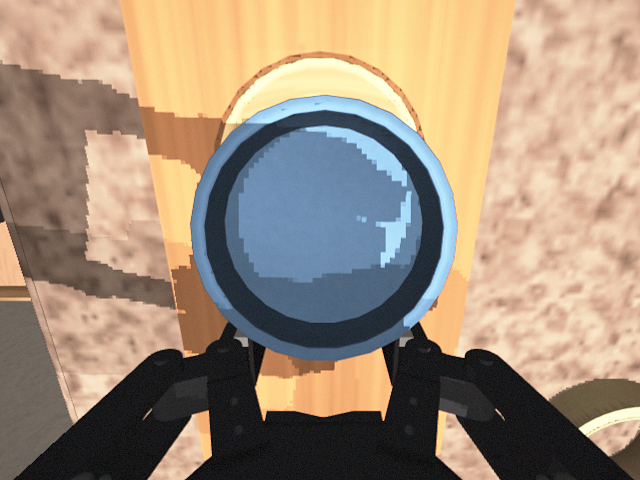

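The pot's leading edge has dipped about 11° into the hollow, as expected. The pot is at (323,228), with hollow showing ahead of it. A few gentle mm more.

{"method": "servo_tool", "body": {"moves": [[100,[0.002,0,-0.0001],0],[100,[0.003,0,0],0],[100,[0.003,0,0],0],[100,[0.003,0,0],0],[100,[0.002,0,0],0],[100,[0.001,0,0],0],[100,[0.0,0,0],0],[100,[0.0,0,0.0],0]]}}

```text
time: 7.27
tool_pos: [0.4545, -0.0741, 0.0631]
tcp_rot: [2.18, 2.215, -0.007]
wrist_force: [-0.6, -0.2, -0.0]
width: 0.606
```

```bash
python3 look.py 6 wrist scene
```

```text
wrist pot 12488 (array([ 0.45313157, -0.02817689]), np.float64(0.03868667384013253)) z 0.07975589450904941
  slope [ 0.006 -0.057]
scene pot 77 (array([ 0.44104264, -0.03403665]), np.float64(0.04165432828602912)) z 0.07723378764148535
  slope [-0.093 -0.058]
7.3667 [ 0.45448741 -0.07422432  0.06307873] [0.20909784 0.45460917 0.18943549]
```

View pics/wrist6.png

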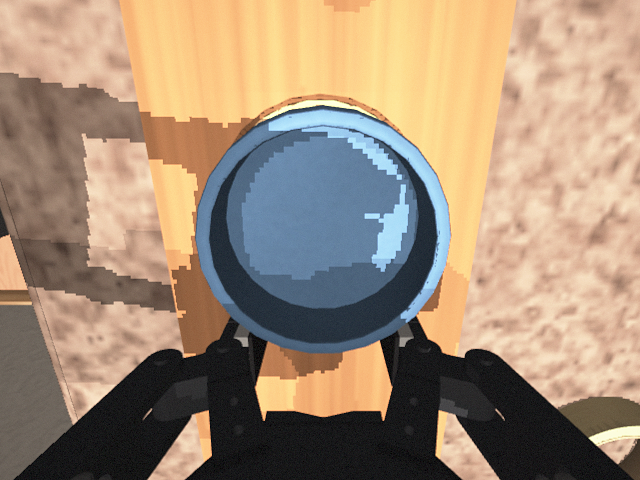

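Almost in: rim z is 0.0798 (0.0785 when seated), still tilted about 3°. One small nudge more, then back off.

{"method": "servo_tool", "body": {"moves": [[100,[0.0015,0,0],0],[100,[0.0015,0,0],0],[100,[0.001,0,0],0],[100,[0,0,0],0],[100,[-0.004,0,0],0],[100,[-0.006,0,0],0],[100,[-0.01,0,0],0],[100,[-0.01,0,0.0],0]]}}

```text
time: 8.03
tool_pos: [0.455, -0.1011, 0.0639]
tcp_rot: [2.178, 2.218, -0.007]
wrist_force: [-0.1, -0.7, -0.1]
width: 0.609
```

```bash
python3 look.py 7 wrist scene
```

```text
wrist pot 13365 (array([ 0.453136  , -0.03173368]), np.float64(0.03955287131820348)) z 0.07880213907207347
  slope [-0.002 -0.023]
scene pot 123 (array([ 0.45145246, -0.02697567]), np.float64(0.038242692102316796)) z 0.07698792993316997
  slope [-0.001 -0.001]
8.1333 [ 0.45523909 -0.10205913  0.06410686] [-0.25406328  0.20485952  0.08215201]
```

View pics/wrist7.png

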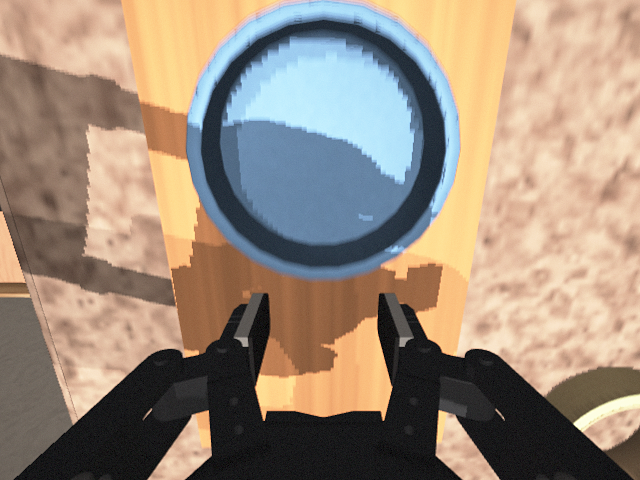

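The pot looks seated: rim z 0.079, level, centred near (0.453,-0.028), and the scene view agrees at (0.4515,-0.027). The fingers are clear. Next, up and over to the lid.

{"method": "servo_tool", "body": {"moves": [[90,[-0.008,0,-0.012],0],[90,[-0.015,0,-0.02],0],[90,[-0.025,0.003,-0.02],0],[90,[-0.03,0.003,-0.015],0],[90,[-0.03,0.004,-0.01],0],[90,[-0.03,0.004,0],0],[90,[-0.03,0.004,0],0],[90,[-0.02,0.003,0.0],0]]}}

```text
time: 8.8
tool_pos: [0.4745, -0.2941, 0.1485]
tcp_rot: [2.184, 2.217, -0.008]
wrist_force: [0.1, -0.1, 0.2]
width: 0.647
```

```bash
cat >> look.py <<'E'
from scipy.spatial.transform import Rotation as R
print(R.from_rotvec(s["tcp_rot"]).as_matrix().round(3))
E
python3 look.py 8 top scene wrist
python3 - <<'E'
from h import *
for n in("scene8","wrist8"):
    c=dict(np.load(n+".npz"));W=cloud(c);m=(c["depth"]>0)&(W[...,2]>.04)&(W[...,2]<.065)&(abs(W[...,0]-.483)<.03)&(abs(W[...,1]+.32)<.03);p=W[m];
    if len(p):print(n,len(p),(p.min(0)+p.max(0))/2,p.max(0)-p.min(0))
E
```

```text
top pot 265 (array([ 0.45454595, -0.02529882]), np.float64(0.03866707961239504)) z 0.07867850436493831
  slope [0.001 0.006]
scene pot 284 (array([ 0.4519134 , -0.02715354]), np.float64(0.0387173702403821)) z 0.0768365985185808
  slope [-0.    -0.002]
8.95 [ 0.47387931 -0.29273569  0.14752402] [ 0.10016837  1.07441437 -0.25335771]
[[-0.013  1.     0.016]
 [ 1.     0.013 -0.022]
 [-0.022  0.015 -1.   ]]
scene8 160 [ 0.48173172 -0.3202247   0.04973986] [0.0243476  0.02457396 0.01915974]
wrist8 1001 [ 0.48306654 -0.31970077  0.04978991] [0.02383082 0.02272461 0.0192401 ]
```

View pics/top8.png

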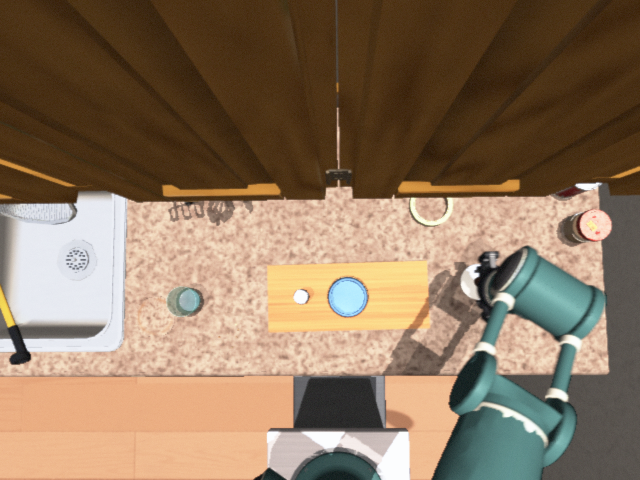

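View pics/wrist8.png

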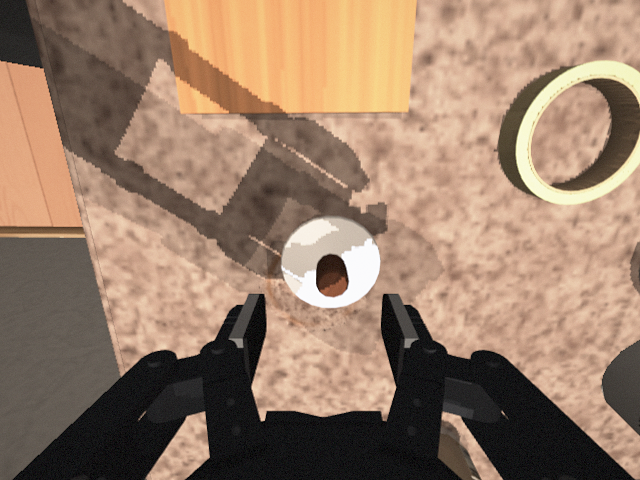

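Top view: the pot fills the hollow at (348,297), and the bottle and cup are unmoved. Wrist view: knob at (331,275), nearly midway between the fingers (255–390). Descending to the knob.

{"method": "servo_tool", "body": {"moves": [[90,[-0.007,0.002,0.005],0],[90,[-0.007,0.002,0.008],0],[90,[-0.006,0.002,0.01],0],[90,[-0.003,0.0,0.01],0],[90,[0,0,0.01],0],[90,[0,0,0.008],0],[90,[0,0,0.003],0],[90,[0,0,0.0],0]]}}

```text
time: 9.62
tool_pos: [0.4788, -0.3135, 0.0844]
tcp_rot: [2.191, 2.226, -0.008]
wrist_force: [0.9, 0.6, -0.3]
width: 0.648
```

```bash
python3 look.py 9 wrist
```

```text
9.6667 [ 0.4786251  -0.31333645  0.0845098 ] [-0.46879024  0.48923821  0.3803402 ]
[[-0.016  1.     0.009]
 [ 1.     0.016 -0.016]
 [-0.016  0.009 -1.   ]]
```

View pics/wrist9.png

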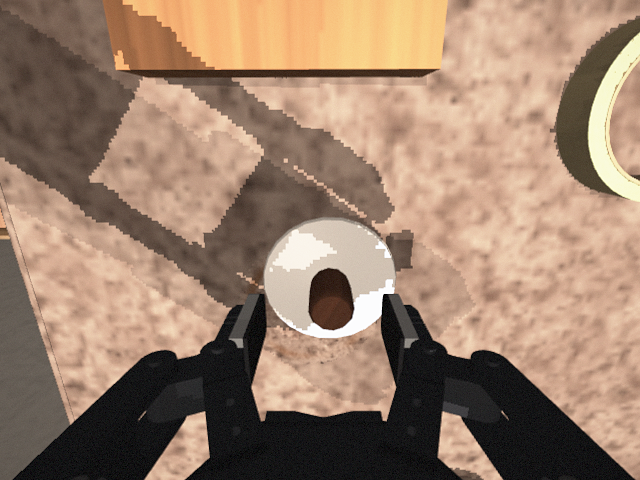

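{"method": "servo_tool", "body": {"moves": [[90,[-0.003,0.0015,0.004],0],[90,[-0.003,0.0015,0.005],0],[90,[-0.001,0.001,0.006],0],[90,[0,0.0,0.006],0],[90,[0,0,0.004],0],[90,[0,0,0.001],0],[90,[0,0,0],0],[90,[0,0,0.0],0]]}}

```text
time: 10.33
tool_pos: [0.4849, -0.3219, 0.0575]
tcp_rot: [2.188, 2.225, -0.007]
wrist_force: [0.0, -0.2, 0.3]
width: 0.647
```

```bash
python3 look.py 10 wrist scene
```

```text
scene pot 286 (array([ 0.45178014, -0.02736419]), np.float64(0.038590020724120176)) z 0.07676752225142774
  slope [0.006 0.004]
10.4333 [ 0.48496358 -0.32197361  0.05778066] [ 0.53054887 -0.119256   -0.02344883]
[[-0.017  1.     0.012]
 [ 1.     0.017 -0.018]
 [-0.018  0.012 -1.   ]]
```

View pics/wrist10.png

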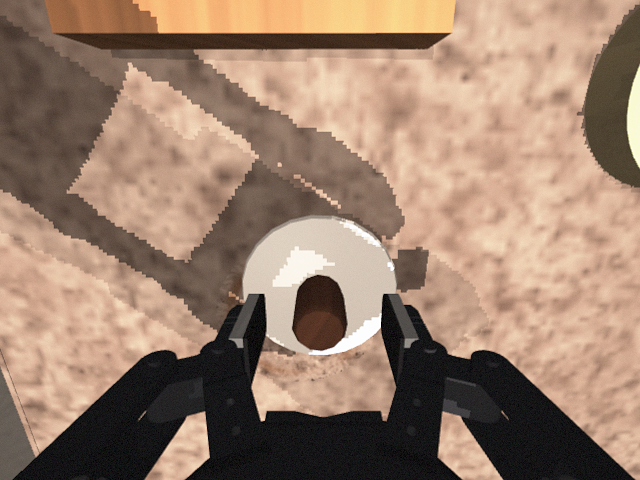

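Wrist view: knob top at (320,330), centred between the pads. Closing with 30 N.

{"method": "servo_tool", "body": {"moves": [[255,[0,0,0],0],[255,[0,0,0],0],[255,[0,0,0],0],[255,[0,0,0],0],[255,[0,0,0],0],[255,[0,0,0],0],[255,[0,0,0],0],[255,[0,0,0.0],0]], "newtons": 35}}

```text
time: 11.1
tool_pos: [0.4851, -0.322, 0.0585]
tcp_rot: [2.187, 2.224, -0.006]
wrist_force: [-1.0, 0.2, 0.3]
width: 0.266
```

{"method": "servo_tool", "body": {"moves": [[255,[0,0,-0.002],0],[255,[0,0,-0.005],0],[255,[0,0,-0.008],0],[255,[0,0,-0.012],0],[255,[0,0,-0.015],0],[255,[0,0,-0.015],0],[255,[0,0,-0.01],0],[255,[0,0,-0.004],0]]}}

```text
time: 11.77
tool_pos: [0.4834, -0.3201, 0.1356]
tcp_rot: [2.189, 2.226, -0.007]
wrist_force: [0.2, 0.3, -1.5]
width: 0.27
```

```bash
python3 look.py 11 wrist scene
```

```text
scene pot 287 (array([ 0.45191408, -0.02737277]), np.float64(0.03870085941067981)) z 0.07673141855716857
  slope [-0.001  0.001]
11.8667 [ 0.48355204 -0.32017246  0.13499088] [ 0.45675698 -0.67255346 -0.29602641]
[[-0.017  1.     0.012]
 [ 1.     0.017 -0.017]
 [-0.018  0.011 -1.   ]]
```

View pics/wrist11.png

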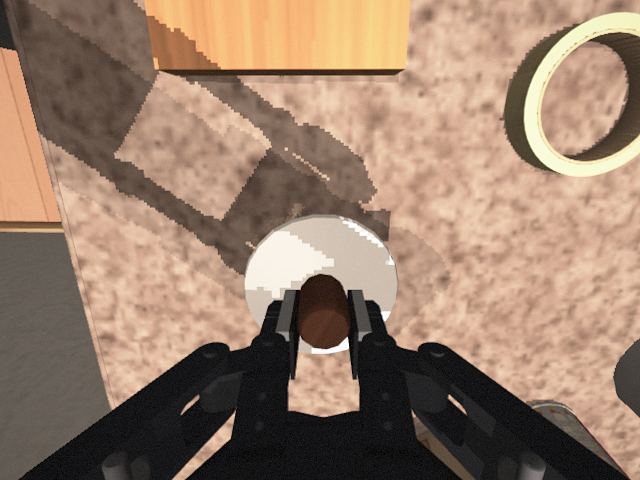

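View pics/scene11.png

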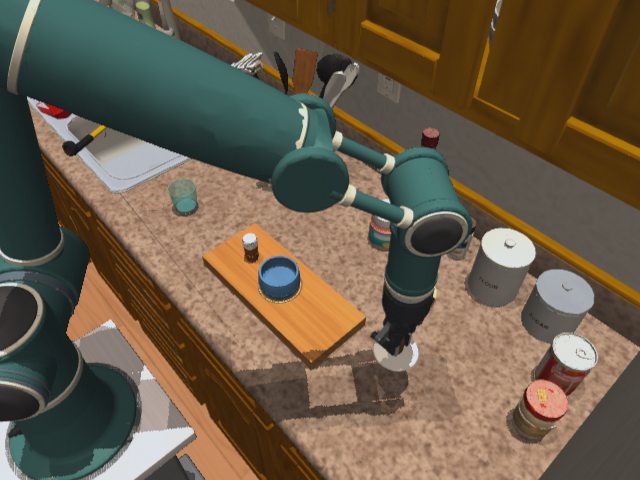

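Wrist view: knob held at (322,310) with the lid's disc at (321,283), and it has come up with the gripper. Scene view: lid in the jaws, pot seated at (280,278). Measuring the lid-to-tool offset.

```bash
cat > lid.py <<'E'
import sys
from h import *
from scipy.spatial.transform import Rotation as R
from workcell import bot
s=bot.read_state();tp=np.array(s["tool_pos"]);M=R.from_rotvec(s["tcp_rot"]).as_matrix()
for n in sys.argv[1:]:
    c=dict(np.load(n+".npz"));W=cloud(c);hsv=cv2.cvtColor(c["pixels"],cv2.COLOR_RGB2HSV);H,S,V=[hsv[...,i].astype(int) for i in range(3)]
    L=(W-tp)@M  # tool frame
    m=(c["depth"]>0)&(np.hypot(L[...,0],L[...,1])<.055)&(L[...,2]>.022)&(L[...,2]<.065)&(S<60)&(V>110)
    m=cv2.morphologyEx(m.astype(np.uint8),cv2.MORPH_OPEN,np.ones((3,3)))>0
    p=L[m];w=W[m];print(n,len(p),"tool min",p.min(0).round(4),"max",p.max(0).round(4))
    edge=rim(W,m);e=L[edge[:,1],edge[:,0]];e=e[np.hypot(e[:,0],e[:,1])>.03];print(" edge circ (tool)",circ(e),len(e))
    e=w[:, :];A=np.c_[w[:,:2]-w[:,:2].mean(0),np.ones(len(w))]
    # sphere-free: fit paraboloid in world: z=a r^2+bx+cy+d
    x,y=w[:,0]-tp[0],w[:,1]-tp[1];A=np.c_[x*x+y*y,x,y,np.ones(len(x))];k=np.linalg.lstsq(A,w[:,2],rcond=None)[0];print(" parab apex off",(-k[1]/2/k[0]).round(4),(-k[2]/2/k[0]).round(4),k.round(3))
    kn=(c["depth"]>0)&(np.hypot(L[...,0],L[...,1])<.02)&(L[...,2]>-.02)&(L[...,2]<.02)&(H<15)&(S>80)
    if kn.sum()>20:
        q=L[kn];print(" knob tool",q.min(0).round(4),q.max(0).round(4))
print(tp,s["time"])
E
python3 lid.py wrist11 scene11
```

```text
wrist11 10467 tool min [-0.0375 -0.0417  0.0264] max [0.0426 0.038  0.0386]
 edge circ (tool) (array([ 0.00436571, -0.00135028]), np.float64(0.0384656038225904)) 331
 parab apex off -0.0102 0.0006 [-1.791 -0.037  0.002  0.103]
 knob tool [-0.0107 -0.013  -0.0191] [0.0145 0.0127 0.02  ]
scene11 833 tool min [-0.0375 -0.0413  0.0276] max [0.0366 0.0368 0.0409]
 edge circ (tool) (array([ 0.00100955, -0.00253788]), np.float64(0.03816805165502261)) 88
 parab apex off -0.0123 0.0017 [-1.484 -0.037  0.005  0.102]
 knob tool [-0.0123 -0.0137 -0.0194] [-0.0034  0.0081  0.0193]
[ 0.48355204 -0.32017246  0.13499088] 11.8667
```

{"method": "servo_tool", "body": {"moves": [[255,[0.004,0,-0.012],0],[255,[0.01,-0.001,-0.016],0],[255,[0.016,-0.002,-0.014],0],[255,[0.022,-0.002,-0.008],0],[255,[0.025,-0.002,-0.001],0],[255,[0.025,-0.002,0],0],[255,[0.025,-0.002,0],0],[255,[0.025,-0.002,0],0]]}}

```text
time: 12.53
tool_pos: [0.4648, -0.1636, 0.1855]
tcp_rot: [2.201, 2.221, -0.009]
wrist_force: [0.6, 0.6, -0.1]
width: 0.265
```

{"method": "servo_tool", "body": {"moves": [[255,[0.025,-0.002,0],0],[255,[0.024,-0.002,0],0],[255,[0.02,-0.002,0],0],[255,[0.015,-0.001,0],0],[255,[0.01,-0.001,0],0],[255,[0.005,0,0],0],[255,[0.002,0,0],0],[255,[0,0,0],0]]}}

```text
time: 13.2
tool_pos: [0.4502, -0.0515, 0.1831]
tcp_rot: [2.2, 2.231, -0.013]
wrist_force: [0.9, -0.4, 0.2]
width: 0.269
```

```bash
python3 look.py 12 wrist scene; python3 lid.py wrist12 scene12
```

```text
wrist pot 1701 (array([ 0.45317895, -0.02554999]), np.float64(0.03819182790831932)) z 0.07883584013596588
  slope [ 0.   -0.01]
scene pot 186 (array([ 0.4514898 , -0.02786911]), np.float64(0.038402955614978806)) z 0.0768362686294945
  slope [-0.001  0.006]
13.3 [ 0.45036792 -0.05216338  0.18315016] [-0.45152858 -0.04656993 -0.81009696]
[[-0.013  1.     0.   ]
 [ 1.     0.013 -0.012]
 [-0.012 -0.    -1.   ]]
wrist12 10361 tool min [-0.0364 -0.0415  0.027 ] max [0.0431 0.0375 0.0391]
 edge circ (tool) (array([ 0.00493711, -0.00144981]), np.float64(0.03835952846891805)) 321
 parab apex off -0.014 0.0031 [-1.782 -0.05   0.011  0.151]
 knob tool [-0.0116 -0.0132 -0.0187] [0.015  0.0126 0.02  ]
scene12 642 tool min [-0.0367 -0.0427  0.024 ] max [0.0357 0.0373 0.042 ]
 edge circ (tool) (array([ 0.00094256, -0.00264849]), np.float64(0.03778801175233029)) 78
 parab apex off -0.017 0.0044 [-1.583 -0.054  0.014  0.149]
 knob tool [-0.0102 -0.0095 -0.0021] [0.0114 0.0117 0.0192]
[ 0.45036792 -0.05216338  0.18315016] 13.3
```

View pics/scene12.png

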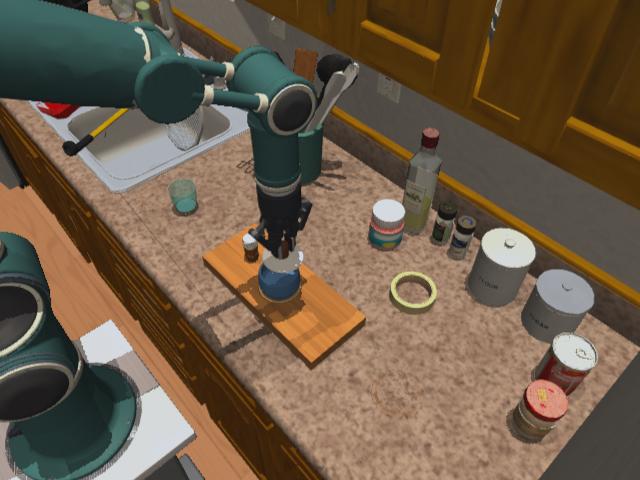

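{"method": "servo_tool", "body": {"moves": [[255,[0.004,0.001,0.003],0],[255,[0.005,0.001,0.005],0],[255,[0.005,0.001,0.006],0],[255,[0.004,0.001,0.006],0],[255,[0.003,0,0.005],0],[255,[0.001,0,0.004],0],[255,[0,0,0.002],0],[255,[0,0,0],0]]}}

```text
time: 13.97
tool_pos: [0.4545, -0.0305, 0.1474]
tcp_rot: [2.206, 2.227, -0.016]
wrist_force: [-0.1, 0.2, -1.1]
width: 0.268
```

```bash
python3 look.py 13 wrist scene top; python3 lid.py wrist13 scene13 top13;python3 lid.py wrist10 2>&1 | head -4
```

```text
wrist pot 1519 (array([ 0.45327234, -0.02536126]), np.float64(0.03831276839670249)) z 0.07872546868484925
  slope [-0.001 -0.026]
scene pot 175 (array([ 0.45181141, -0.02744914]), np.float64(0.03851055174224363)) z 0.07662973683416735
  slope [0.008 0.016]
14.1167 [ 0.45508628 -0.03079523  0.14838131] [-0.35752055  0.03311071 -1.04171018]
[[-0.009  1.    -0.   ]
 [ 1.     0.009 -0.012]
 [-0.012 -0.001 -1.   ]]
wrist13 10386 tool min [-0.0368 -0.0418  0.027 ] max [0.0428 0.0375 0.0397]
 edge circ (tool) (array([ 0.00465222, -0.00181691]), np.float64(0.03833936124577312)) 320
 parab apex off -0.0148 0.0026 [-1.784 -0.053  0.009  0.115]
 knob tool [-0.0129 -0.0139 -0.02  ] [0.0145 0.0125 0.02  ]
scene13 580 tool min [-0.0373 -0.0417  0.023 ] max [0.0381 0.0355 0.043 ]
 edge circ (tool) (array([ 0.00089184, -0.0032631 ]), np.float64(0.0375238311416084)) 74
 parab apex off -0.0186 0.0005 [-1.509e+00 -5.600e-02  1.000e-03  1.130e-01]
 knob tool [-0.0112 -0.0089 -0.0006] [0.0089 0.0107 0.0196]
Traceback (most recent call last):
  File "lid.py", line 11, in <module>
    p=L[m];w=W[m];print(n,len(p),"tool min",p.min(0).round(4),"max",p.max(0).round(4))
  File "lid.py", line 11, in <module>
    p=L[m];w=W[m];print(n,len(p),"tool min",p.min(0).round(4),"max",p.max(0).round(4))
                                            ~~~~~^^^
ValueError: zero-size array to reduction operation minimum which has no identity
```

View pics/wrist13.png

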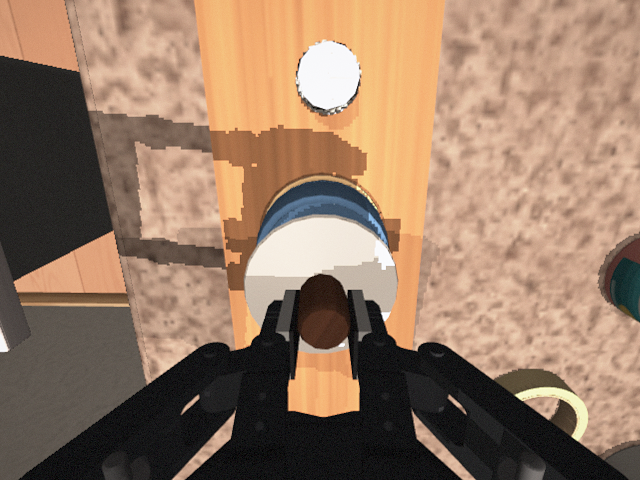

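Wrist view: the lid's disc (321,283) hovers over the pot, and the bottle is well clear at (329,77). Lowering gently.

{"method": "servo_tool", "body": {"moves": [[255,[0.001,0,0.002],0],[255,[0.001,0,0.003],0],[255,[0.0005,0,0.003],0],[255,[0,0,0.003],0],[255,[0,0,0.003],0],[255,[0,0,0.002],0],[255,[0,0,0.001],0],[255,[0,0,0],0]]}}

```text
time: 14.78
tool_pos: [0.4561, -0.0288, 0.1309]
tcp_rot: [2.205, 2.223, -0.011]
wrist_force: [0.1, -0.2, -1.4]
width: 0.269
```

```bash
python3 look.py 14 wrist scene;python3 lid.py wrist14 scene14
```

```text
wrist pot 1378 (array([ 0.45369397, -0.02693478]), np.float64(0.04002529105359822)) z 0.07867329327799819
  slope [-0.006 -0.004]
scene pot 161 (array([ 0.4518578 , -0.02738685]), np.float64(0.03863454937868187)) z 0.07672622599715356
  slope [0.008 0.007]
14.8833 [ 0.45621549 -0.02882525  0.13114038] [ 0.22780354  0.44979342 -0.50004282]
[[-0.008  1.     0.003]
 [ 1.     0.008 -0.013]
 [-0.013  0.003 -1.   ]]
wrist14 10453 tool min [-0.0369 -0.0435  0.0275] max [0.0425 0.0378 0.0581]
 edge circ (tool) (array([ 0.00412377, -0.00164082]), np.float64(0.03823617670334)) 329
 parab apex off -0.0103 0.0012 [-2.189 -0.045  0.005  0.099]
 knob tool [-0.0126 -0.0159 -0.0191] [0.0141 0.0129 0.02  ]
scene14 573 tool min [-0.0378 -0.0415  0.0308] max [0.0316 0.0372 0.0529]
 edge circ (tool) (array([-0.00023537, -0.00285626]), np.float64(0.0374142292044289)) 71
 parab apex off -0.0166 0.0025 [-1.579 -0.052  0.008  0.096]
 knob tool [-0.0121 -0.0095 -0.0147] [0.0127 0.0143 0.0198]
[ 0.45621549 -0.02882525  0.13114038] 14.8833
```

```bash
python3 -c "
import cv2;i=cv2.imread('pics/scene14.png')[190:340,190:390];cv2.imwrite('pics/s14.png',cv2.resize(i,None,fx=4,fy=4))"
```

```text
(no output)
```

View pics/s14.png

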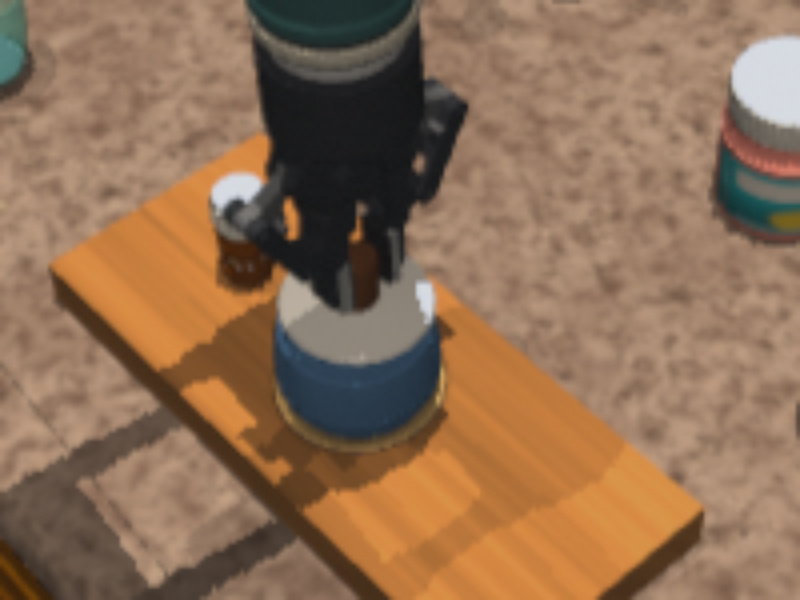

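The lid sits just above the pot's mouth and looks centred in the enlarged scene view. Going down 8 mm more in small steps.

{"method": "servo_tool", "body": {"moves": [[255,[0,-0.0005,0.001],0],[255,[0,-0.0005,0.0015],0],[255,[0,0,0.0015],0],[255,[0,0,0.0015],0],[255,[0,0,0.001],0],[255,[0,0,0.0005],0],[255,[0,0,0],0],[255,[0,0,0],0]]}}

```text
time: 15.55
tool_pos: [0.4556, -0.029, 0.1239]
tcp_rot: [2.204, 2.222, -0.01]
wrist_force: [0.0, -0.1, -1.3]
width: 0.267
```

```bash
python3 look.py 15 scene wrist;python3 lid.py scene15 wrist15
```

```text
scene pot 152 (array([ 0.45200659, -0.02766911]), np.float64(0.038787803806915294)) z 0.07609648633277832
  slope [0.014 0.028]
wrist pot 1173 (array([ 0.45372243, -0.02695054]), np.float64(0.04057031614891919)) z 0.07848350385509222
  slope [-0.01   0.001]
15.65 [ 0.4556143  -0.02900064  0.12395109] [ 0.58197304 -0.16033502 -0.97717229]
[[-0.008  1.     0.004]
 [ 1.     0.008 -0.013]
 [-0.013  0.004 -1.   ]]
scene15 568 tool min [-0.0376 -0.0407  0.0256] max [0.0357 0.0346 0.0423]
 edge circ (tool) (array([-8.42230347e-05, -3.33218462e-03]), np.float64(0.03723593483052604)) 71
 parab apex off -0.0148 0.0021 [-1.86  -0.055  0.008  0.09 ]
 knob tool [-0.0124 -0.0083 -0.0191] [0.0118 0.0158 0.0199]
wrist15 10509 tool min [-0.0369 -0.0436  0.0265] max [0.0424 0.0379 0.0478]
 edge circ (tool) (array([ 0.00360995, -0.00147898]), np.float64(0.03833625407819525)) 334
 parab apex off -0.0095 0.0006 [-2.262 -0.043  0.003  0.092]
 knob tool [-0.0128 -0.0133 -0.0183] [0.0145 0.0131 0.02  ]
[ 0.4556143  -0.02900064  0.12395109] 15.65
```

{"method": "servo_tool", "body": {"moves": [[255,[0,0,0.0005],0],[255,[0,0,0.0005],0],[255,[0,0,0.0005],0],[255,[0,0,0.0005],0],[255,[0,0,0.0005],0],[255,[0,0,0.0],0],[255,[0,0,0],0],[255,[0,0,0],0]]}}

```text
time: 16.32
tool_pos: [0.4558, -0.0289, 0.1223]
tcp_rot: [2.204, 2.222, -0.009]
wrist_force: [-1.0, -0.4, 0.9]
width: 0.262
```

{"method": "servo_tool", "body": {"moves": [[255,[0,0,0.0005],0],[255,[0,0,0.0005],0],[255,[0,0,0.0005],0],[255,[0,0,0.0],0],[255,[0,0,0.0],0],[255,[0,0,0.0],0],[255,[0,0,0],0],[255,[0,0,0],0]]}}

```text
time: 16.98
tool_pos: [0.4562, -0.029, 0.1216]
tcp_rot: [2.204, 2.221, -0.009]
wrist_force: [-2.0, 0.6, 2.8]
width: 0.267
```

```bash
python3 look.py 16 scene wrist;python3 lid.py scene16 wrist16
```

```text
scene pot 140 (array([ 0.45378458, -0.02691254]), np.float64(0.03999145914970965)) z 0.07689603599128106
  slope [-0.003  0.034]
wrist pot 1010 (array([ 0.45443462, -0.02693718]), np.float64(0.040643334389847074)) z 0.07875766977817866
  slope [-0.021 -0.005]
17.0833 [ 0.45629494 -0.02898141  0.12165196] [-1.41058587  0.13186356  3.18039887]
[[-0.008  1.     0.005]
 [ 1.     0.008 -0.013]
 [-0.013  0.005 -1.   ]]
scene16 571 tool min [-0.0377 -0.0403  0.0235] max [0.0353 0.0363 0.041 ]
 edge circ (tool) (array([ 0.00078337, -0.00272663]), np.float64(0.03762820589763452)) 74
 parab apex off -0.013 -0.0003 [-1.72e+00 -4.50e-02 -1.00e-03  8.70e-02]
 knob tool [-0.0113 -0.009  -0.0194] [0.0118 0.0134 0.0199]
wrist16 10529 tool min [-0.0372 -0.0424  0.0271] max [0.0423 0.0381 0.0457]
 edge circ (tool) (array([ 0.00393129, -0.00137431]), np.float64(0.03837129858358539)) 338
 parab apex off -0.0095 -0.0001 [-2.096 -0.04  -0.     0.089]
 knob tool [-0.012  -0.0133 -0.0198] [0.0141 0.0128 0.02  ]
[ 0.45629494 -0.02898141  0.12165196] 17.0833
```

Light contact (about 4 N, with a small −x side force), so I'll ease 1 mm toward −x and check again before releasing.

{"method": "servo_tool", "body": {"moves": [[255,[0,-0.0005,0],0],[255,[0,-0.0005,0.0],0],[255,[0,-0.0003,0.0005],0],[255,[0,0,0.0003],0],[255,[0,0,0.0],0],[255,[0,0,0.0],0],[255,[0,0,0],0],[255,[0,0,0],0]]}}

```text
time: 17.75
tool_pos: [0.4554, -0.0289, 0.1212]
tcp_rot: [2.203, 2.221, -0.007]
wrist_force: [-1.4, 1.2, 2.3]
width: 0.266
```

Releasing slowly.

{"method": "servo_tool", "body": {"moves": [[185,[0,0,0],0],[180,[0,0,0],0],[170,[0,0,0],0],[160,[0,0,0],0],[150,[0,0,0],0],[140,[0,0,0],0],[130,[0,0,0],0],[120,[0,0,0],0]]}}

```text
time: 18.42
tool_pos: [0.4551, -0.0292, 0.1197]
tcp_rot: [2.203, 2.221, -0.008]
wrist_force: [-0.1, 0.6, -0.2]
width: 0.528
```

```bash
python3 look.py 17 scene wrist;python3 lid.py scene17 wrist17
```

```text
scene pot 121 (array([ 0.45254007, -0.02656576]), np.float64(0.04032231834945685)) z 0.07596043411719818
  slope [-0.02  -0.012]
wrist pot 908 (array([ 0.45340426, -0.02685232]), np.float64(0.04089034108500383)) z 0.0777719584694111
  slope [-0.002 -0.003]
18.5167 [ 0.45514699 -0.02916152  0.11973466] [0.21751307 0.07526041 0.22392983]
[[-0.008  1.     0.006]
 [ 1.     0.008 -0.013]
 [-0.013  0.006 -1.   ]]
scene17 536 tool min [-0.0381 -0.0425  0.0228] max [0.0286 0.0366 0.0438]
 edge circ (tool) (array([ 0.0002843 , -0.00266852]), np.float64(0.037327319790487444)) 71
 parab apex off -0.003 -0.0039 [-1.54  -0.009 -0.012  0.086]
 knob tool [-0.0112 -0.0138 -0.0013] [0.013  0.0065 0.0199]
wrist17 12128 tool min [-0.0365 -0.0429  0.022 ] max [0.0428 0.0377 0.0426]
 edge circ (tool) (array([ 0.0042259 , -0.00161612]), np.float64(0.03835497476558763)) 438
 parab apex off -0.0001 -0.0026 [-2.034 -0.    -0.01   0.088]
 knob tool [-0.0071 -0.0137 -0.0015] [0.0152 0.0095 0.02  ]
[ 0.45514699 -0.02916152  0.11973466] 18.5167
```

View pics/wrist17.png

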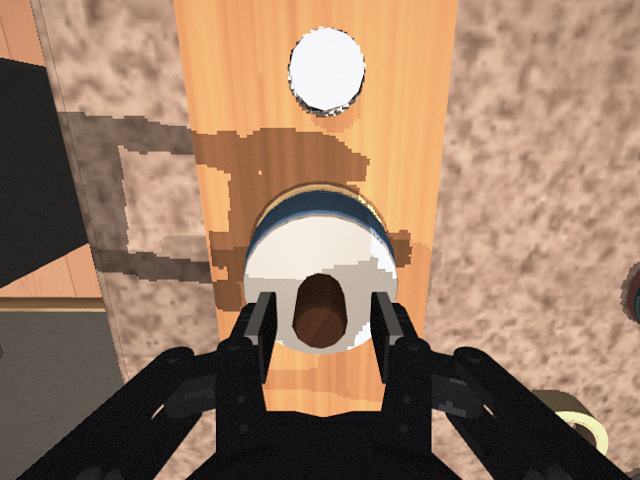

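The lid levelled out on release (tilt slope below 0.01), and the knob at (320,325) is free of both fingers. Retracting straight up and away to check.

{"method": "servo_tool", "body": {"moves": [[110,[0,0,-0.005],0],[100,[0,0,-0.01],0],[100,[0,0,-0.015],0],[100,[0,0,-0.02],0],[100,[0,0,-0.02],0],[100,[0,0,-0.02],0],[100,[0,0,-0.015],0],[100,[-0.005,0,0],0]]}}

```text
time: 19.18
tool_pos: [0.4537, -0.0323, 0.2335]
tcp_rot: [2.203, 2.222, -0.008]
wrist_force: [0.9, 0.2, -0.0]
width: 0.606
```

{"method": "servo_tool", "body": {"moves": [[100,[-0.01,0,0],0],[100,[-0.02,0,0],0],[100,[-0.025,0,0],0],[100,[-0.025,0,0],0],[100,[-0.025,0,0],0],[100,[-0.02,0,0],0],[100,[-0.01,0,0],0],[100,[0,0,0],0]]}}

```text
time: 19.85
tool_pos: [0.4522, -0.177, 0.2324]
tcp_rot: [2.201, 2.226, -0.011]
wrist_force: [0.3, 0.1, -0.8]
width: 0.605
```

```bash
python3 look.py 18 scene wrist top; python3 - <<'E'
from h import *
for n in("scene","top","wrist"):
    c=dict(np.load(n+"18.npz"));W=cloud(c);r=np.hypot(W[...,0]-.453,W[...,1]+.027);ok=c["depth"]>0
    k=W[ok&(r<.03)&(W[...,2]>.1)&(W[...,2]<.14)]
    d=W[ok&(r<.05)&(W[...,2]>.081)&(W[...,2]<.095)]
    b=W[ok&(r<.055)&(W[...,2]>.035)&(W[...,2]<.078)]
    for m,p in(("knob",k),("disc",d),("pot side",b)):
        if len(p)>10:print(n,m,len(p),((p.min(0)+p.max(0))/2).round(4),(p.max(0)-p.min(0)).round(4),p[:,2].max().round(4))
    if len(d)>30:
        x,y=d[:,0]-.453,d[:,1]+.027;A=np.c_[x*x+y*y,x,y,np.ones(len(x))];print("  tilt",np.linalg.lstsq(A,d[:,2],rcond=None)[0].round(3))
    for nm,(x,y) in dict(bottle=(.457,.075),cup=(.448,.34)).items():
        p=W[ok&(abs(W[...,0]-x)<.06)&(abs(W[...,1]-y)<.05)&(W[...,2]>.045)&(W[...,2]<.11)]
        if len(p):print("  ",nm,p.min(0).round(3),p.max(0).round(3))
E
```

```text
scene pot 125 (array([ 0.45304668, -0.02655042]), np.float64(0.040409098560940576)) z 0.07585978960767616
  slope [-0.009 -0.004]
wrist pot 252 (array([ 0.45326278, -0.0265436 ]), np.float64(0.04135729113163603)) z 0.07713828223499333
  slope [-0.    -0.022]
20.0 [ 0.45241236 -0.17450486  0.23252822] [-0.33020139  0.7056178   0.20432195]
[[-0.014  1.     0.004]
 [ 1.     0.014 -0.012]
 [-0.012  0.003 -1.   ]]
scene knob 138 [ 0.4509 -0.0279  0.1111] [0.0234 0.0229 0.0212] 0.1217
scene disc 762 [ 0.4525 -0.0283  0.0878] [0.0786 0.0811 0.0135] 0.0945
scene pot side 572 [ 0.4473 -0.0344  0.0565] [0.0776 0.0732 0.0429] 0.0779
  tilt [-2.252e+00  1.000e-03 -1.600e-02  8.700e-02]
   bottle [0.438 0.056 0.045] [0.469 0.087 0.097]
   cup [0.412 0.302 0.045] [0.479 0.374 0.068]
top knob 104 [ 0.4543 -0.0253  0.1156] [0.0227 0.0227 0.0169] 0.1241
top disc 1005 [ 0.4552 -0.0258  0.0875] [0.0787 0.0792 0.0131] 0.0941
top pot side 108 [ 0.4537 -0.0276  0.0565] [0.1043 0.0988 0.043 ] 0.078
  tilt [-1.925  0.007 -0.004  0.088]
   bottle [0.442 0.059 0.048] [0.472 0.09  0.1  ]
   cup [0.415 0.306 0.045] [0.48  0.373 0.071]
wrist knob 1175 [ 0.4532 -0.0312  0.111 ] [0.0236 0.0156 0.0217] 0.1218
wrist disc 7111 [ 0.4534 -0.0406  0.0881] [0.0804 0.0535 0.0136] 0.0949
wrist pot side 757 [ 0.453  -0.0419  0.0625] [0.0847 0.0571 0.0309] 0.078
  tilt [-1.97   0.007 -0.015  0.088]
```

View pics/scene18.png

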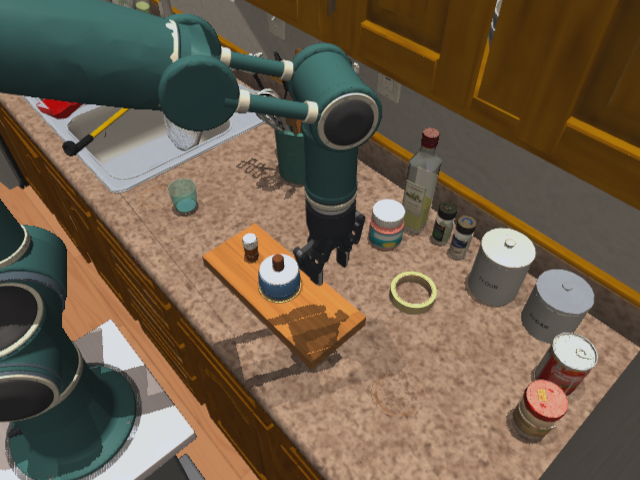

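The knob top comes out at about 0.119 in both cameras after correcting for each camera's earlier offset on the knob (0.1195 expected). The lid is within about 1 mm of the pot axis and level, and the arm is clear.

```bash
python3 -c "
from workcell import bot
print(bot.finish_job())"
```

```text
the job is handed in; nothing more can be done
None
```

The job is handed in at about 20 s: the blue pot is seated in the hollow with its lid on. No verdict was reported.

**What I did:** I pushed the pot along the board with two part-closed fingertips held low, until it dropped into the hollow. Then I gripped the lid by its knob, lowered it onto the pot with about 3–4 N of contact, opened the fingers slowly and backed away.

**Last checks:**

| Check | Measured | Needed |
|---|---|---|
| Pot centre from hollow centre | about 1 mm | under 6 mm |
| Pot rim height | 0.0787 m before the lid went on | 0.0785 m when seated |
| Lid from pot axis | about 1 mm | under 8 mm |
| Knob point above pot middle | about 55–56 mm | 50 to 60 mm |
| Lid tilt | about 1° | under 7° |

- **Other objects:** the bottle and cup measured within a few mm of their starting places. I checked the jar only by eye, in the scene picture, and it looked unmoved.
- **Disagreements:** the cameras differ by about 2 mm in absolute position, so I compared positions within the same camera. The wrist camera's last view was partly cut off, so I did not use its centre values.
- **Tilts along the way:** the pot tipped about 11° as it entered the hollow. The lid hung about 3° off level in the jaws and levelled when released.

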